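Wedge a bearing block off its support rails and hold it

ROBOT

A 7-joint arm with a two-finger parallel gripper is mounted at the origin on the work surface. World frame = base frame: x ahead of the robot, y to its left, z up, the work surface at z = 0. Lengths are in m, angles in degrees, forces in N, time in s.
With the tool pointing down it reaches from about 0.35 to 0.775 m from the base axis. Payload 3.1 kg.
Tool frame: the origin (TCP) lies midway between the tips of the shut fingers; the grasp point (between the pads) lies r.hold_point_z behind it (r.hold_point_z is the distance from the TCP to the grasp point, in m); z points along the fingers, y is the direction in which the jaws open and shut (so a half turn about z gives the same grasp; the last joint's range is limited). The gripper opens to 85 mm and grips with 20 to 120 N. Pads are 22 mm wide; open, the fingers measure 114 mm over their backs; the gripper's body (76 mm by 85 mm) begins 54 mm behind the grasp point. The pads swing forward as they close: fully open they stand 13 mm farther back than shut.
Start: joints at [74.674, 17.813, 0.802, 86.603, -0.252, 75.585, -1.558], TCP at [0.123, -0.536, 0.231] pointing down, gripper open.
Joint ranges: [-154.91, 154.91], [-16.99, 109.72], [-72.82, 74.43], [7.12, 147.25], [-82.49, 262.49], [11.32, 116.49], [-174.64, 174.64]. Speed limits (degrees/s): [159.86, 159.86, 180, 180, 180, 180, 180].

INTERFACE

Orientations are given as a 3x3 rotation matrix whose columns are the frame's x, y, z axes.
In Python, from plant import r, optics gives the robot as it stands. The module is installed in compiled form; this text tells all that it offers.
- The arm moves only by the tool carry_out, never from a script. Its argument "steps" is a list of rows, each an object with "dp": the shift along the tool's x, y, z in m, a list of three; "turn": the turn about the tool's z in rad. In form: [{"dp": [tx, ty, tz], "turn": turn}, ...]. A call has 1 to 10 rows; each row shifts and turns the commanded pose from where the row before left it, along the tool's axes as they then stand; what a row does not reach is not made up. A row lasts 1/8 s, in which the tool goes at most 62.5 mm and 10.7 degrees, less where a joint would pass 70% of its speed; a pose out of reach is approached as far as the arm can. A call is refused whole if a number of a shift passes 0.0625 or a number of a turn 0.188, either way. A call with a gripper value outside its range is refused whole. "gripper" is the opening, from 0 (shut) to 1 (fully open), set as the call begins (left out, the last holds). The fingers move at their own pace and stop on an object; "squeeze" is the grip in N (left out, the last holds). Time passes only in rows, so rows that do not move let the fingers close. It gives the time, the measured TCP pose, the force and the opening at its end, in the units of the state.
- r.read_state(): the state, without advancing time (a new reading comes with each control period).
- optics.snapshot(name): name is "side" or "top" or "wrist"; returns a dict with "image" (420x560x3 uint8, blue, green, red), "depth" (420x560 float32, m along the optical axis (not along the pixel's ray), 0 where there is no reading), "vertical_fov" (degrees; the focal length in pixels is half the picture's height over the tangent of half this angle, whatever the lens; pixels are square), "cx", "cy" (the principal point, pixels), "cam_to_world" (4x4, takes a point from camera to world coordinates). Camera axes: x right, y down, z forward; pixel columns grow to the right and rows downward; lengths in m; the calibration is good to about 2 mm. A picture is of the moment at which its call begins.
- r.close_job(): hands the job in, once; it reports no verdict.
The state is a dict: "time": time; "joint_positions": joint angles; "qd": joint speeds; "joint_efforts": joint torques, N m; "position": TCP position; "eef_rot": TCP orientation; "force": force on the tool from outside, world axes, zero at the start; "moment": the same for the moment, N m; "width": finger opening in m.
Only numpy, scipy, OpenCV 4.12 (cv2) and the standard library are available. Lean on these libraries where they do the work, as an engineer would, in place of code of your own. Each camera call takes 0.05 s, during which the arm holds its last target. There are 200 camera calls.

TASK

Take the yellow levelling wedge, turn it so that its thin end points at the green bearing block, flat side down, and push it along the channel between the two blue rails, under the block, until the block is lifted just clear of both rails, with its front lower edge over the black band of the wedge; do not jack it up any higher. Finish while still gripping the wedge in that place, with the wedge flat on the bench and carrying the block, and the gripper not touching the block. Leave the pumpkin, the can and the spanner where they are.

Things in the scene. Friction and masses are not known exactly. Their poses are not given: they have to be found in the camera images.
- wedge: Loose yellow plastic levelling wedge, 120 mm long (its x), 34 mm wide (its y), 0.10 to 0.17 kg. Origin: centre of its flat underside; z up; +x points to the thin end. It starts flat side down on the bench at almost any yaw. Its nose is 13 mm high; from there the top rises 1 mm in every 4 mm for 76 mm, to 32 mm; the last 44 mm (the tail) is level, 32 mm high, with upright sides.
- wedge_nose (a point): Middle of the bottom edge of the wedge's thin end: on the underside, 60 mm from the wedge's origin along its +x. A black band crosses the ramp from 36 to 56 mm behind the nose, where the wedge is 22 to 27 mm high.
- wedge_grip (a point): Centre of the wedge's tail, to be gripped across the 34 mm width: 20 mm from the thick end, 20 mm above the underside, 40 mm from the wedge's origin along its -x.
- base: Fixed base: two blue rails 50 mm long (its x), 52 mm wide, 20 mm high, with an open channel 44 mm wide between them, right through along its x, floored by the bench. 6 mm high flanges reach 24 mm further out at each side. A stud stands 30 mm above each rail. Origin: middle of the channel, bench height. -x is the front, facing the robot within 0.35 rad: the wedge goes in there, along +x.
- mouth (a point): Front opening of the channel: middle of the channel, at bench height, 25 mm from the base's origin along its -x.
- block (a joint): Height in m of the green bearing block above the rails: 0 when it rests on them, growing as it is lifted. The block slides freely straight up its two studs without tilting, and sinks back by its own weight (0.45 to 0.85 kg).
- block_edge (a point): Middle of the front lower edge of the bearing block, a green pillow block with a round steel bearing, 38 mm deep, 126 mm wide, 64 mm high, bridging the channel. The edge is 19 mm from the base's origin along its -x, and 20 mm above the bench while the block is down; the wedge's ramp meets it once the nose is 28 mm past it.
- pumpkin: Bystander: small loose orange pumpkin, 80 mm across, about 80 mm high with its stem. Origin: centre of its underside.
- can: Bystander: loose upright can with a red label, 60 mm across, 80 mm high. Origin: centre of its underside.
- spanner: Bystander: loose steel spanner lying flat, 170 mm long along its x. Origin: on the bench, near its middle.
There are look-alikes about, which are no part of the job. Of the things that look like the base, take the one that is farthest from the robot's base at the start.

How it is judged (in metres and radians):
On the way:
1. the wedge lies flat at the channel, in line with it, thin end towards the block, the block still down on its rails (angle between the x axis of wedge and the x axis of base, either way round below 0.15 rad and angle between wedge's own z axis and vertical below 0.08 rad and y of wedge_nose in the frame of base between -0.01 and 0.01 m and x of wedge_grip in the frame of base below -0.04 m and x of wedge_nose in the frame of mouth between -0.05 and 0.036 m and height (world z) of wedge below 0.008 m and value of joint block below 0.001 m), for 0.1 s.
At the end, for the whole second after the job is handed in: Block at rest 2 to 7 mm above its rails, carried by the wedge (over 2 N), untouched by the robot; wedge flat on the bench (within 4 mm, 0.08 rad), thin end in, in line within 0.15 rad and 10 mm, still held by the fingers (over 2 N); pumpkin, can, spanner within 20 mm of their start (angle between the x axis of wedge and the x axis of base, either way round below 0.15 rad and angle between wedge's own z axis and vertical below 0.08 rad and y of wedge_nose in the frame of base between -0.01 and 0.01 m and x of wedge_grip in the frame of base below -0.04 m and value of joint block between 0.002 and 0.007 m and velocity of joint block between -0.005 and 0.005 m/s and contact force between wedge and block above 2 N and contact force between the fingers and wedge above 2 N and contact force between each of the arm, the fingers and block below 0.5 N and height (world z) of wedge between -0.002 and 0.004 m and linear speed of wedge below 0.01 m/s and distance of each of pumpkin, can, spanner from where it was at the start of the episode below 0.02 m); the arm keeps its last pose, push and grip.
It fails at once if the block is jacked up more than 10 mm (value of joint block above 0.01 m).
It fails at once if the pumpkin is moved more than 20 mm (distance of pumpkin from where it was at the start of the episode above 0.02 m).
It fails at once if the can is moved more than 20 mm (distance of can from where it was at the start of the episode above 0.02 m).
It fails at once if the spanner is moved more than 20 mm (distance of spanner from where it was at the start of the episode above 0.02 m).
It fails at once if the pumpkin or the can is tipped over (angle between any of pumpkin, can's own z axis and vertical above 0.4 rad).
It also fails if it takes over 43 s, if anything falls off the work surface, if the arm or the gripper's body presses on something with over 40 N, if the wrist force passes 120 N, or if a joint passes its speed limit or range.

## Working session

There is one attempt and no reset: what is moved stays moved. The work goes in short steps, Python scripts to look and compute and a tool call to move; the robot and the scene stay as the last step left them, time stands still between calls to the robot, and variables do not carry over. Pictures are saved under pics/ and viewed, about 8 in all and at most 12, crops included, and the job is handed in when it is done.

Besides the shell and the picture viewer there is one more tool, called after "Request:" as name([rows], argument=value, ...), one row to a line, values as JSON. carry_out: Moves the arm, as the interface text tells. Its arguments: {"type":"object","properties":{"steps":{"type":"array","items":{"type":"object","properties":{"dp":{"type":"array","items":{"type":"number"}},"turn":{"type":"number"}}}},"gripper":{"type":"number"},"squeeze":{"type":"number"}},"required":["steps"]}

```bash
mkdir -p pics
cat > h.py <<'E'
import numpy as np, cv2
from plant import r, optics
def snap(n,f=None):
    s=optics.snapshot(n)
    if f: cv2.imwrite('pics/'+f,s['image'])
    return s
def ray(s,u,v):
    f=210/np.tan(np.radians(s['vertical_fov'])/2)
    T=np.array(s['cam_to_world']); d=T[:3,:3]@np.array([(u-s['cx'])/f,(v-s['cy'])/f,1.])
    return T[:3,3],d
def onz(s,u,v,z):
    o,d=ray(s,u,v); return o+d*(z-o[2])/d[2]
def cloud(s):
    f=210/np.tan(np.radians(s['vertical_fov'])/2); v,u=np.mgrid[:420,:560]; D=s['depth']
    P=np.stack([(u-s['cx'])/f*D,(v-s['cy'])/f*D,D],-1); T=np.array(s['cam_to_world'])
    P=P@T[:3,:3].T+T[:3,3]; P[D==0]=np.nan; return P
E
python3 - <<'E'
from h import *
a=snap('top','top.png');b=snap('side','side.png')
for s in(a,b): print(s['vertical_fov'],s['cx'],s['cy'],np.round(s['cam_to_world'],3).tolist(),(s['depth']>0).mean())
print(r.read_state(), r.hold_point_z)
E
```

```text
44.50573749053301 279.255493260317 206.32293631308778 [[-0.017, -0.993, 0.116, 0.275], [-1.0, 0.018, 0.006, -0.014], [-0.008, -0.115, -0.993, 1.492], [0.0, 0.0, 0.0, 1.0]] 0.9957865646258504
47.28038254306793 277.6350225945353 208.6804981915639 [[-0.75, -0.37, 0.548, -0.241], [-0.661, 0.4, -0.635, 0.744], [0.016, -0.838, -0.545, 0.715], [0.0, 0.0, 0.0, 1.0]] 0.9959438775510204
{'time': 0.1, 'joint_positions': array([74.67405751, 17.85589469,  0.80212341, 86.68213255, -0.25073181,
       75.5867235 , -1.55800435]), 'qd': array([ 0.05545264, -0.00477776, -0.05152033, -0.23702172,  0.13598447,
        0.03469706,  0.09925562]), 'joint_efforts': array([ 7.00926448e-04, -3.80855942e+01,  1.46634020e-01, -2.31243324e+01,
        1.24458174e-02,  8.05513904e-03, -6.08968534e-06]), 'position': array([ 0.1229841 , -0.53539368,  0.23033387]), 'eef_rot': array([[ 9.74599155e-01,  2.23955659e-01, -5.92082344e-04],
       [ 2.23956412e-01, -9.74596976e-01,  2.06381313e-03],
       [-1.14839033e-04, -2.14399117e-03, -9.99997695e-01]]), 'force': array([-0.21931328,  0.22286248, -0.25010878]), 'moment': array([ 0.05709846,  0.02402459, -0.0217554 ]), 'width': 0.08553393433503112} 0.0187
```

View pics/top.png

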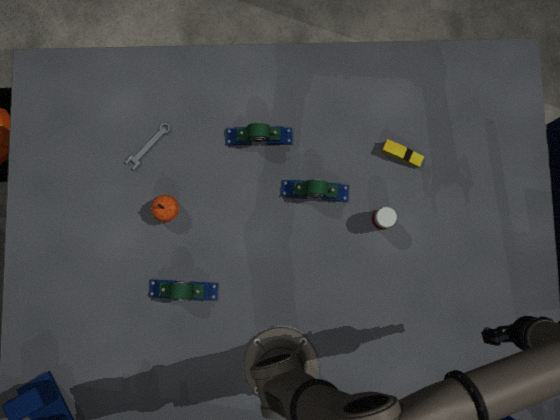

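View pics/side.png

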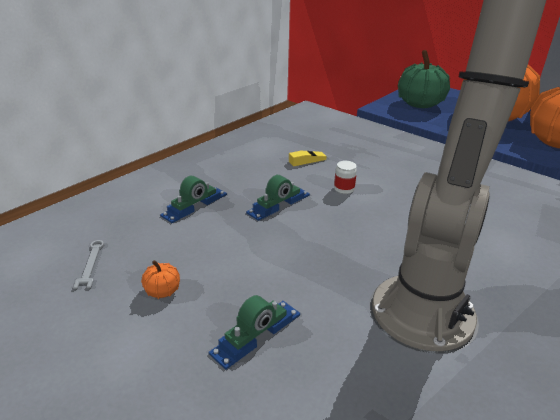

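The top view has up = +x and left = +y. The three bases are at (259,135), (315,188) and (183,290), and the first is farthest. The wedge is at (403,152), with its band and nose towards lower right. The can is at (384,217), the pumpkin at (165,208) and the spanner at (148,147).

Run:
```python
from h import *
s=snap('top'); P=cloud(s); hsv=cv2.cvtColor(s['image'],cv2.COLOR_BGR2HSV)
def comp(lo,hi,box):
    m=cv2.inRange(hsv,np.array(lo),np.array(hi)); k=np.zeros_like(m); x0,y0,x1,y1=box; k[y0:y1,x0:x1]=m[y0:y1,x0:x1]; return k>0
y=comp((20,100,60),(35,255,255),(370,125,440,180))
Q=P[y]; print('wedge pts',y.sum(),np.nanmin(Q,0),np.nanmax(Q,0),np.nanmean(Q,0))
(c,(w,h),a)=cv2.minAreaRect(Q[:,:2].astype(np.float32)); print('rect',c,w,h,a); print(cv2.boxPoints((c,(w,h),a)))
for b in((215,115,305,155),(270,170,360,208),(140,270,225,308)):
    m=comp((100,120,40),(130,255,255),b); g=comp((45,80,20),(95,255,255),b)
    Q=P[m|g]; Q=Q[~np.isnan(Q[:,0])]
    L=P[m]; L=L[(L[:,2]<.03)]
    rc=cv2.minAreaRect(L[:,:2].astype(np.float32)); print('base',m.sum(),g.sum(),Q.min(0).round(3),Q.max(0).round(3),rc, np.linalg.norm(rc[0]))
for n,lo,hi,b in(('pump',(5,150,80),(15,255,255),(145,185,190,230)),):
    Q=P[comp(lo,hi,b)];print(n,np.nanmean(Q,0),np.nanmax(Q,0))
print('can',P[217,384],P[160,140])
```

```text
wedge pts 456 [ 0.55940297 -0.42937978 -0.00513453] [ 0.64487012 -0.30842411  0.04101473] [ 0.59880459 -0.36498646  0.02480186]
rect (0.6021247506141663, -0.37143653631210327) 0.12051531672477722 0.046837665140628815 66.2599105834961
[[ 0.55642855 -0.41716713]
 [ 0.5993029  -0.4360234 ]
 [ 0.64782095 -0.32570595]
 [ 0.6049466  -0.30684966]]
base 364 548 [ 0.634 -0.044 -0.006] [0.689 0.149 0.09 ] ((0.6612744927406311, 0.052312448620796204), (0.055433489382267, 0.1938919872045517), 0.3731124699115753) 0.6633404457969395
base 391 566 [ 0.46  -0.208 -0.004] [ 0.526 -0.011  0.093] ((0.4934942424297333, -0.10959899425506592), (0.19585281610488892, 0.05060918256640434), 83.98258972167969) 0.5055180578901394
base 431 577 [ 0.185  0.176 -0.003] [0.245 0.373 0.09 ] ((0.21353870630264282, 0.27438151836395264), (0.19753725826740265, 0.049323081970214844), 86.00732421875) 0.347683759628077
pump [0.44415993 0.31721626 0.0531182 ] [0.48349795 0.35947689 0.08193353]
can [ 0.40520559 -0.29494021  0.07765487] [ 0.59510213  0.40531944 -0.00227616]
```

```bash
cat >> h.py <<'E'
def plan(xyz,yaw,n):
    """rows of tool-frame shifts from the present pose to xyz with tool x at yaw (deg)"""
    st=r.read_state(); p=st['position']; R=st['eef_rot']; y0=np.degrees(np.arctan2(R[1,0],R[0,0]))
    d=(np.array(xyz)-p)/n; dy=(yaw-y0+180)%360-180; print('yaw',y0,'pos',p.round(4),'dyaw',dy,'t',st['time'])
    for i in range(n):
        a=np.radians(y0+dy*i/n); c,s=np.cos(a),np.sin(a)
        print([round(v,4) for v in (c*d[0]+s*d[1], s*d[0]-c*d[1], -d[2])], round(-np.radians(dy)/n,4))
E
python3 -c "
from h import *
plan((.60,-.34,.22),66.3,10)"
```

```text
yaw 12.939608690265208 pos [ 0.123  -0.5355  0.2305] dyaw 53.36039130973478 t 0.15
[np.float64(0.0509), np.float64(-0.0084), np.float64(0.001)] -0.0931
[np.float64(0.0514), np.float64(-0.0036), np.float64(0.001)] -0.0931
[np.float64(0.0515), np.float64(0.0012), np.float64(0.001)] -0.0931
[np.float64(0.0512), np.float64(0.006), np.float64(0.001)] -0.0931
[np.float64(0.0504), np.float64(0.0107), np.float64(0.001)] -0.0931
[np.float64(0.0492), np.float64(0.0154), np.float64(0.001)] -0.0931
[np.float64(0.0476), np.float64(0.0199), np.float64(0.001)] -0.0931
[np.float64(0.0455), np.float64(0.0242), np.float64(0.001)] -0.0931
[np.float64(0.0431), np.float64(0.0283), np.float64(0.001)] -0.0931
[np.float64(0.0402), np.float64(0.0322), np.float64(0.001)] -0.0931
```

Request:
carry_out([
  {"dp":[0.051,-0.008,0.001],"turn":-0.093},
  {"dp":[0.051,-0.004,0.001],"turn":-0.093},
  {"dp":[0.051,0.001,0.001],"turn":-0.093},
  {"dp":[0.051,0.006,0.001],"turn":-0.093},
  {"dp":[0.05,0.011,0.001],"turn":-0.093},
  {"dp":[0.049,0.015,0.001],"turn":-0.093},
  {"dp":[0.048,0.02,0.001],"turn":-0.093},
  {"dp":[0.046,0.024,0.001],"turn":-0.093},
  {"dp":[0.043,0.028,0.001],"turn":-0.093},
  {"dp":[0.04,0.032,0.001],"turn":-0.093},
], gripper=1, squeeze=60)

```text
time: 1.4
position: [0.5997, -0.3401, 0.2207]
eef_rot: [[0.401, 0.916, -0.001], [0.916, -0.401, 0.0], [-0.0, -0.001, -1.0]]
force: [0.4, -0.7, 0.5]
width: 0.0854
```

Request:
carry_out([
  {"dp":[0,0,0],"turn":0},
  {"dp":[0,0,0],"turn":0},
])

```text
time: 1.65
position: [0.598, -0.341, 0.2204]
eef_rot: [[0.403, 0.915, -0.002], [0.915, -0.403, -0.0], [-0.001, -0.002, -1.0]]
force: [-0.4, -1.3, -0.1]
width: 0.0855
```

Run:
```python
from h import *
s=snap('wrist','w1.png'); print(np.round(s['cam_to_world'],3).tolist(),s['vertical_fov'],(s['depth']>0).mean())
st=r.read_state(); print(st['position'],st['joint_positions'].round(1),np.degrees(np.arctan2(st['eef_rot'][1,0],st['eef_rot'][0,0])))
```

```text
[[0.916, -0.388, -0.106, 0.624], [-0.402, -0.884, -0.237, -0.28], [-0.002, 0.26, -0.966, 0.363], [0.0, 0.0, 0.0, 1.0]] 69.78561018036532 0.9928061224489796
[ 0.59739518 -0.34194284  0.22093141] [ 37.7  36.5 -17.9  61.   10.7  84.   -1.9] 66.11407712510366
```

View pics/w1.png

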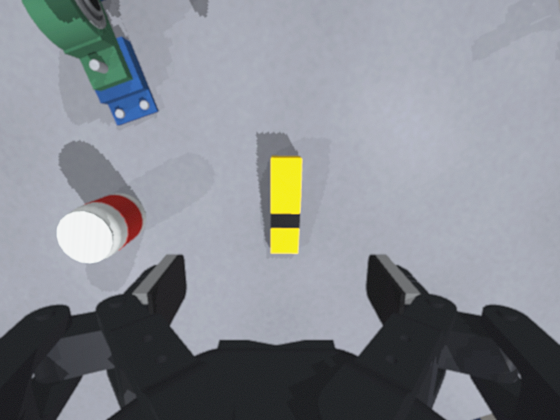

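The wrist view shows the wedge spanning (270–302, 157–254), with the band at row 220 and the thin end at the bottom. The tail is at the top.

Run:
```python
from h import *
s=snap('wrist'); hsv=cv2.cvtColor(s['image'],cv2.COLOR_BGR2HSV); P=cloud(s)
m=cv2.inRange(hsv,np.array((22,120,90)),np.array((35,255,255))); n,l,stt,_=cv2.connectedComponentsWithStats(m); 
print(stt[1:][stt[1:,4]>30])
# tail level top: left/right edges per row -> rays on z=.032 ; nose on z=.013
for v in (160,168,176,184,190,230,240,250):
    u=np.where(m[v,230:340])[0]+230; z=.032 if v<195 else np.nan
    q=P[v,u]; print(v,u.min(),u.max(),'z',np.nanmedian(q[:,2]).round(4), [onz(s,e,v,np.nanmedian(q[:,2])).round(4)[:2].tolist() for e in (u.min()-.5,u.max()+.5)])
v=np.where(m[:,285])[0]; print(v.min(),v.max()); A=onz(s,286,v.min()-.5,.032);B=onz(s,285,v.max()+.5,.013);print('tail end',A,'nose',B,np.linalg.norm((A-B)[:2]))
```

```text
[[ 270  155   32   59 1804]
 [ 270  226   29   26  722]]
160 270 301 z 0.0317 [[0.6033, -0.3087], [0.6353, -0.3228]]
168 270 301 z 0.0321 [[0.5997, -0.3167], [0.6319, -0.3308]]
176 270 300 z 0.0319 [[0.5961, -0.3248], [0.6275, -0.3386]]
184 270 300 z 0.0321 [[0.5925, -0.3329], [0.6241, -0.3468]]
190 270 300 z 0.0317 [[0.5896, -0.3392], [0.6215, -0.3532]]
230 270 298 z 0.0207 [[0.5685, -0.3858], [0.6004, -0.3998]]
240 271 298 z 0.0173 [[0.5638, -0.3991], [0.5952, -0.4129]]
250 271 297 z 0.0138 [[0.5578, -0.4124], [0.5886, -0.426]]
155 251
tail end [ 0.62212449 -0.3105237   0.032     ] nose [ 0.57343904 -0.42190803  0.013     ] 0.12155962253813948
```

```bash
python3 -c "
from h import *
plan((.6140,-.3290,.004),66.4,5)"
```

```text
yaw 66.07059168184048 pos [ 0.5972 -0.3424  0.2213] dyaw 0.32940831815952265 t 1.75
[np.float64(0.0038), np.float64(0.002), np.float64(0.0435)] -0.0011
[np.float64(0.0038), np.float64(0.002), np.float64(0.0435)] -0.0011
[np.float64(0.0038), np.float64(0.002), np.float64(0.0435)] -0.0011
[np.float64(0.0038), np.float64(0.002), np.float64(0.0435)] -0.0011
[np.float64(0.0038), np.float64(0.002), np.float64(0.0435)] -0.0011
```

Request:
carry_out([
  {"dp":[0.0038,0.002,0.04],"turn":-0.006},
  {"dp":[0.0038,0.002,0.04],"turn":0},
  {"dp":[0.0038,0.002,0.04],"turn":0},
  {"dp":[0.0038,0.002,0.04],"turn":0},
  {"dp":[0.0038,0.002,0.04],"turn":0},
  {"dp":[0,0,0],"turn":0},
  {"dp":[0,0,0],"turn":0},
])

```text
time: 2.62
position: [0.6157, -0.3289, 0.0234]
eef_rot: [[0.399, 0.917, 0.002], [0.917, -0.399, -0.002], [-0.001, 0.003, -1.0]]
force: [0.2, -1.3, 1.0]
width: 0.0856
```

```bash
python3 -c "
from h import *
plan((.6140,-.3290,.004),66.4,2)"
```

```text
yaw 66.46834083711168 pos [ 0.6157 -0.3289  0.0234] dyaw -0.06834083711169114 t 2.625
[np.float64(-0.0004), np.float64(-0.0008), np.float64(0.0097)] 0.0006
[np.float64(-0.0004), np.float64(-0.0008), np.float64(0.0097)] 0.0006
```

Request:
carry_out([
  {"dp":[-0.0005,-0.001,0.009],"turn":0},
  {"dp":[0,-0.0005,0.009],"turn":0},
  {"dp":[0,0,0],"turn":0},
])

```text
time: 3.0
position: [0.6128, -0.3268, 0.0024]
eef_rot: [[0.398, 0.918, -0.002], [0.918, -0.398, 0.001], [-0.0, -0.002, -1.0]]
force: [0.5, -0.2, 0.1]
width: 0.0853
```

Request:
carry_out([
  {"dp":[0,0,0],"turn":0},
  {"dp":[0,0,0],"turn":0},
  {"dp":[0,0,0],"turn":0},
  {"dp":[0,0,0],"turn":0},
  {"dp":[0,0,0],"turn":0},
  {"dp":[0,0,0],"turn":0},
], gripper=0, squeeze=60)

```text
time: 3.75
position: [0.6144, -0.3272, 0.0039]
eef_rot: [[0.398, 0.918, 0.001], [0.918, -0.398, -0.0], [0.0, 0.001, -1.0]]
force: [0.2, 0.0, 2.4]
width: 0.033
```

Request:
carry_out([
  {"dp":[0,0,-0.02],"turn":0},
  {"dp":[0,0,-0.03],"turn":0},
  {"dp":[0,0,-0.04],"turn":0},
  {"dp":[0,0,-0.04],"turn":0},
  {"dp":[0,0,0],"turn":0},
])

```text
time: 4.38
position: [0.6164, -0.3281, 0.1389]
eef_rot: [[0.398, 0.917, 0.009], [0.917, -0.398, -0.004], [-0.0, 0.009, -1.0]]
force: [0.6, -0.5, -1.9]
width: 0.0331
```

```bash
python3 -c "
from h import *
plan((.50,.052,.17),180,14)"
```

```text
yaw 66.55311799944495 pos [ 0.6164 -0.3281  0.1389] dyaw 113.44688200055504 t 4.375
[np.float64(0.0216), np.float64(-0.0184), np.float64(-0.0022)] -0.1414
[np.float64(0.024), np.float64(-0.0152), np.float64(-0.0022)] -0.1414
[np.float64(0.0259), np.float64(-0.0117), np.float64(-0.0022)] -0.1414
[np.float64(0.0273), np.float64(-0.0079), np.float64(-0.0022)] -0.1414
[np.float64(0.0281), np.float64(-0.004), np.float64(-0.0022)] -0.1414
[np.float64(0.0284), np.float64(0.0), np.float64(-0.0022)] -0.1414
[np.float64(0.0281), np.float64(0.004), np.float64(-0.0022)] -0.1414
[np.float64(0.0273), np.float64(0.0079), np.float64(-0.0022)] -0.1414
[np.float64(0.0259), np.float64(0.0117), np.float64(-0.0022)] -0.1414
[np.float64(0.024), np.float64(0.0152), np.float64(-0.0022)] -0.1414
[np.float64(0.0216), np.float64(0.0185), np.float64(-0.0022)] -0.1414
[np.float64(0.0188), np.float64(0.0213), np.float64(-0.0022)] -0.1414
[np.float64(0.0156), np.float64(0.0238), np.float64(-0.0022)] -0.1414
[np.float64(0.0121), np.float64(0.0257), np.float64(-0.0022)] -0.1414
```

Request:
carry_out([
  {"dp":[0.0216,-0.0184,-0.0022],"turn":-0.1414},
  {"dp":[0.024,-0.0152,-0.0022],"turn":-0.1414},
  {"dp":[0.0259,-0.0117,-0.0022],"turn":-0.1414},
  {"dp":[0.0273,-0.008,-0.0022],"turn":-0.1414},
  {"dp":[0.028,-0.004,-0.0022],"turn":-0.1414},
  {"dp":[0.0284,0,-0.0022],"turn":-0.1414},
  {"dp":[0.028,0.004,-0.0022],"turn":-0.1414},
])

```text
time: 5.25
position: [0.5536, -0.1363, 0.1475]
eef_rot: [[-0.553, 0.833, -0.003], [0.833, 0.553, 0.0], [0.002, -0.003, -1.0]]
force: [0.3, 0.6, -1.2]
width: 0.0333
```

Request:
carry_out([
  {"dp":[0.0273,0.008,-0.0022],"turn":-0.1414},
  {"dp":[0.0259,0.0117,-0.0022],"turn":-0.1414},
  {"dp":[0.024,0.0152,-0.0022],"turn":-0.1414},
  {"dp":[0.0216,0.0185,-0.0022],"turn":-0.1414},
  {"dp":[0.0188,0.0213,-0.0022],"turn":-0.1414},
  {"dp":[0.0156,0.0238,-0.0022],"turn":-0.1414},
  {"dp":[0.012,0.0257,-0.0022],"turn":-0.1414},
  {"dp":[0,0,0],"turn":0},
  {"dp":[0,0,0],"turn":0},
])

```text
time: 6.38
position: [0.4967, 0.0516, 0.1633]
eef_rot: [[-1.0, 0.002, -0.002], [0.002, 1.0, -0.002], [0.002, -0.002, -1.0]]
force: [0.5, -0.4, -1.4]
width: 0.0331
```

Run:
```python
from h import *
s=snap('wrist','w2.png'); print(np.round(s['cam_to_world'],3).tolist())
st=r.read_state(); print(st['position'],st['joint_positions'].round(1),np.degrees(np.arctan2(st['eef_rot'][1,0],st['eef_rot'][0,0])))
```

```text
[[0.0, 0.966, 0.257, 0.431], [1.0, -0.0, -0.002, 0.053], [-0.001, 0.257, -0.966, 0.306], [0.0, 0.0, 0.0, 1.0]]
[0.49688391 0.05127756 0.16336415] [ 31.7  22.3 -51.2  99.   18.7  67.8  65.2] 179.83609435281267
```

View pics/w2.png

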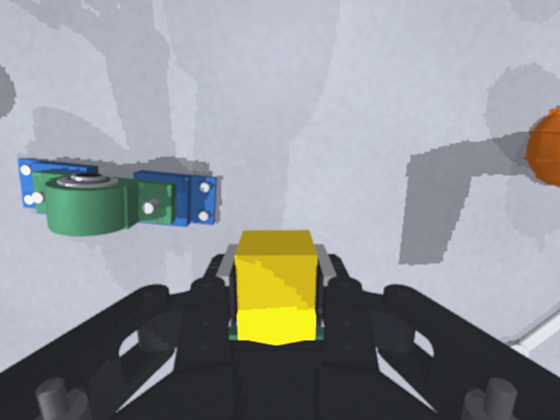

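The wrist view shows the decoy base at (120,190). The target base is hidden under the gripper, so I'll move forward above it to bring it into view.

Request:
carry_out([
  {"dp":[-0.03,0,-0.006],"turn":0},
  {"dp":[-0.04,0,-0.006],"turn":0},
  {"dp":[-0.04,0,-0.006],"turn":0},
  {"dp":[-0.04,0,-0.006],"turn":0},
  {"dp":[-0.03,0,0],"turn":0},
  {"dp":[0,0,0],"turn":0},
  {"dp":[0,0,0],"turn":0},
])

```text
time: 7.3
position: [0.6764, 0.052, 0.1871]
eef_rot: [[-1.0, 0.001, -0.002], [0.001, 1.0, -0.001], [0.002, -0.001, -1.0]]
force: [0.2, 0.2, -1.4]
width: 0.033
```

Run:
```python
from h import *
s=snap('wrist','w3.png'); np.savez('w3.npz',**s); print(np.round(s['cam_to_world'],3).tolist())
st=r.read_state(); print(st['position'],st['joint_positions'].round(1))
```

```text
[[-0.0, 0.967, 0.257, 0.611], [1.0, 0.0, -0.001, 0.054], [-0.001, 0.257, -0.967, 0.33], [0.0, 0.0, 0.0, 1.0]]
[0.67629065 0.05233176 0.18761509] [ 17.4  41.4 -44.8  65.9  28.   83.1  66.9]
```

View pics/w3.png

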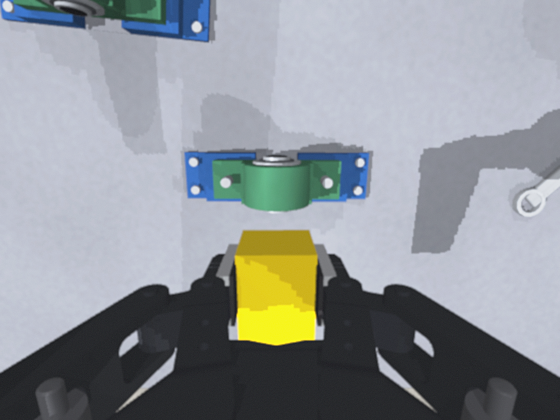

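The base is fully visible. Its front row is about 153, the channel gap is at columns 257–298, the flange screws are at (193,162), (195,190), (360,163) and (358,190), and the studs are at (226,183) and (328,183).

Run:
```python
from h import *
s=dict(np.load('w3.npz')); hsv=cv2.cvtColor(s['image'],cv2.COLOR_BGR2HSV); P=cloud(s)
m=cv2.inRange(hsv,np.array((100,120,40)),np.array((130,255,255))); m[:100]=0; m[:,:150]=0; m[:,400:]=0;m[225:]=0
for v in (154,155,156,157,160): u=np.where(m[v])[0]; d=np.where(np.diff(u)>3)[0]; print(v,u.min(),[(int(u[i]),int(u[i+1])) for i in d],u.max())
# front edge of rails top z=.02: first blue row per column
pts=[]
for lo,hi,z in((208,254,.02),(302,347,.02),(188,202,.006),(354,367,.006)):
    q=np.array([onz(s,u,np.where(m[:,u])[0].min()-.5,z)[:2] for u in range(lo,hi)]); k=np.polyfit(q[:,1],q[:,0],1); print('edge',q.mean(0).round(4),'slope deg',np.degrees(np.arctan(k[0])).round(2),P[np.where(m[:,lo+8])[0].min()+2,lo+8])
for l,t in(('flange',.006),):
    vv=np.arange(165,186); 
    L=np.array([onz(s,np.where(m[v])[0].min()-.5,v,t)[:2] for v in vv]);R=np.array([onz(s,np.where(m[v])[0].max()+.5,v,t)[:2] for v in vv])
    print('mid flange',L.mean(0),R.mean(0),(L.mean(0)+R.mean(0))/2,np.linalg.norm(L.mean(0)-R.mean(0)))
    for q in(L,R):print('dy/dx deg',np.degrees(np.arctan(np.polyfit(q[:,0],q[:,1],1)[0])))
print('channel',[onz(s,u,155,.02)[:2].round(4) for u in(256.5,298.5)])
for u,v in((226,183),(328,183)): print('stud',onz(s,u,v,.05).round(4),P[v,u].round(4))
for a in((193,162),(195,190),(360,163),(358,190)): print(onz(s,*a,.008).round(4),P[a[1],a[0]].round(3))
```

```text
154 185 [(255, 298)] 368
155 185 [(255, 298)] 368
156 185 [(255, 298)] 368
157 185 [(190, 196), (255, 298)] 368
160 185 [(188, 199), (212, 339), (354, 365)] 367
edge [0.6338 0.0074] slope deg -0.01 [ 0.63642395 -0.00757506  0.01905017]
edge [0.6338 0.1022] slope deg -0.01 [0.63633769 0.088105   0.01998177]
edge [ 0.6341 -0.0327] slope deg 4.08 [ 0.63649512 -0.03147446  0.0053823 ]
edge [0.6349 0.1426] slope deg -0.01 [0.63746857 0.14483615 0.0060891 ]
mid flange [ 0.65886185 -0.04361057] [0.65883416 0.15143936] [0.65884801 0.0539144 ] 0.1950499361174235
dy/dx deg -0.3088251104783466
dy/dx deg -0.8977220530563056
channel [array([0.6363, 0.0338]), array([0.6363, 0.0764])]
stud [0.6599 0.0066 0.05  ] [0.6598 0.0067 0.0504]
stud [0.6599 0.1024 0.05  ] [0.6598 0.1024 0.0502]
[ 0.6447 -0.0345  0.008 ] [ 0.644 -0.034  0.01 ]
[ 0.6749 -0.0345  0.008 ] [ 0.674 -0.034  0.011]
[0.6457 0.1428 0.008 ] [0.645 0.142 0.01 ]
[0.6749 0.1427 0.008 ] [0.674 0.142 0.01 ]
```

Run:
```python
from h import *
s=dict(np.load('w3.npz')); hsv=cv2.cvtColor(s['image'],cv2.COLOR_BGR2HSV); P=cloud(s)
m=cv2.inRange(hsv,np.array((18,120,60)),np.array((35,255,255)))
for v in (234,245,256,275,290,305,320):
    u=np.where(m[v])[0]; print(v,u.min(),u.max(),P[v,(u.min()+u.max())//2].round(4),P[v,u.min()+1].round(4),P[v,u.max()-1].round(4))
for v in(310,320,330):
    u=np.where(m[v])[0]; print([onz(s,e,v,.215).round(4) for e in(u.min()-.5,u.max()+.5)])
u=277;v=np.where(m[:,u])[0].min(); print(v,P[v+1:v+110:10,u].round(4))
st=r.read_state(); print(st['position'])
plan((.53,.0545,.19),180,5)
```

```text
234 242 309 [0.6609 0.0531 0.1895] [0.6608 0.0373 0.1897] [0.6608 0.0693 0.1897]
245 238 313 [0.6604 0.0531 0.2053] [0.6611 0.037  0.2037] [0.661  0.0697 0.2037]
256 235 317 [0.6617 0.0536 0.2144] [0.6612 0.0372 0.2154] [0.6612 0.07   0.2155]
275 236 316 [0.6698 0.0536 0.2154] [0.6694 0.0374 0.2162] [0.6694 0.0697 0.2161]
290 236 316 [0.6762 0.0536 0.2163] [0.6772 0.037  0.2146] [0.6758 0.0699 0.217 ]
305 237 315 [0.6841 0.0536 0.2151] [0.6841 0.0372 0.2152] [0.6839 0.0699 0.2155]
320 238 314 [0.6913 0.0536 0.2155] [0.6917 0.0374 0.2148] [0.6915 0.0697 0.2151]
[array([0.6866, 0.0365, 0.215 ]), array([0.6866, 0.0707, 0.215 ])]
[array([0.6916, 0.0368, 0.215 ]), array([0.6916, 0.0704, 0.215 ])]
[array([0.6966, 0.0366, 0.215 ]), array([0.6966, 0.0706, 0.215 ])]
231 [[0.6612 0.0541 0.1857]
 [0.6611 0.054  0.1998]
 [0.6609 0.054  0.212 ]
 [0.6637 0.054  0.2158]
 [0.6688 0.054  0.2146]
 [0.6737 0.054  0.214 ]
 [0.6779 0.054  0.2151]
 [0.6826 0.054  0.2151]
 [0.6879 0.054  0.2145]
 [0.6931 0.054  0.2143]
 [0.6974 0.054  0.2153]]
[0.67629065 0.05233176 0.18761509]
yaw 179.95340765258265 pos [0.6763 0.0523 0.1876] dyaw 0.04659234741734508 t 7.35
[np.float64(0.0293), np.float64(0.0004), np.float64(-0.0005)] -0.0002
[np.float64(0.0293), np.float64(0.0004), np.float64(-0.0005)] -0.0002
[np.float64(0.0293), np.float64(0.0004), np.float64(-0.0005)] -0.0002
[np.float64(0.0293), np.float64(0.0004), np.float64(-0.0005)] -0.0002
[np.float64(0.0293), np.float64(0.0004), np.float64(-0.0005)] -0.0002
```

Request:
carry_out([
  {"dp":[0.03,0.0002,0],"turn":0},
  {"dp":[0.03,0.0002,0],"turn":0},
  {"dp":[0.03,0.0002,0],"turn":0},
  {"dp":[0.03,0,0],"turn":0},
  {"dp":[0.032,0,0.02],"turn":0},
  {"dp":[0,0,0.04],"turn":0},
  {"dp":[0,0,0.04],"turn":0},
  {"dp":[0,0,0.03],"turn":0},
  {"dp":[0,0,0.02],"turn":0},
  {"dp":[0,0,0],"turn":0},
])

```text
time: 8.6
position: [0.5229, 0.0526, 0.037]
eef_rot: [[-1.0, 0.0, -0.004], [0.0, 1.0, -0.001], [0.004, -0.001, -1.0]]
force: [0.1, -0.3, -1.9]
width: 0.0332
```

```bash
python3 -c "
from h import *
plan((.524,.053,.0055),180,2); print(r.read_state()['force'])
snap('side','s2.png')
im=cv2.imread('pics/s2.png')[120:330,100:380]; cv2.imwrite('pics/s2c.png',cv2.resize(im,None,fx=2.8,fy=2.8,interpolation=3))"
```

```text
yaw 179.98800808388563 pos [0.5229 0.0526 0.037 ] dyaw 0.01199191611436845 t 8.6
[np.float64(-0.0006), np.float64(0.0002), np.float64(0.0158)] -0.0001
[np.float64(-0.0006), np.float64(0.0002), np.float64(0.0158)] -0.0001
[ 0.11548288 -0.32726772 -1.85109995]
```

View pics/s2c.png

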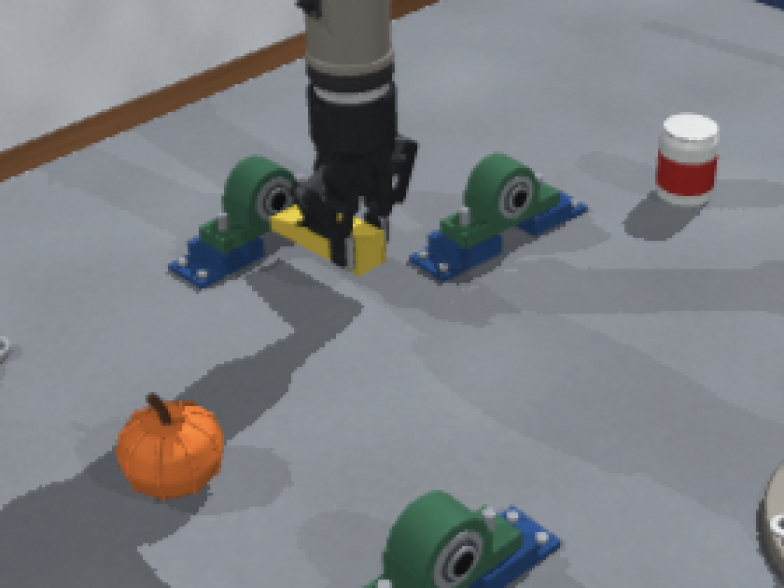

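The wedge hangs in front of the target's channel with its thin end towards the block, and nothing has been disturbed. I'll lower it now.

Request:
carry_out([
  {"dp":[-0.0005,0.0002,0.014],"turn":0},
  {"dp":[-0.0005,0.0002,0.014],"turn":0},
  {"dp":[0,0,0.003],"turn":0},
  {"dp":[0,0,0],"turn":0},
  {"dp":[0,0,0],"turn":0},
])

```text
time: 9.28
position: [0.5265, 0.0542, 0.0074]
eef_rot: [[-1.0, 0.0, 0.001], [0.0, 1.0, 0.0], [-0.001, 0.0, -1.0]]
force: [0.0, 0.2, -2.2]
width: 0.0331
```

Request:
carry_out([
  {"dp":[0,-0.0005,0.003],"turn":0},
  {"dp":[0,0,0.001],"turn":0},
  {"dp":[0,0,0],"turn":0},
  {"dp":[0,0,0],"turn":0},
])

```text
time: 9.78
position: [0.5264, 0.0534, 0.0038]
eef_rot: [[-1.0, 0.0, 0.001], [0.0, 1.0, -0.0], [-0.001, -0.0, -1.0]]
force: [-1.6, -2.1, 6.0]
width: 0.033
```

Request:
carry_out([
  {"dp":[-0.006,0,0],"turn":0},
  {"dp":[-0.006,0,0],"turn":0},
  {"dp":[-0.006,0,0],"turn":0},
  {"dp":[-0.006,0,0],"turn":0},
  {"dp":[-0.004,0,0],"turn":0},
  {"dp":[0,0,0],"turn":0},
])

```text
time: 10.52
position: [0.5528, 0.0546, 0.0037]
eef_rot: [[-1.0, -0.001, -0.002], [-0.001, 1.0, 0.0], [0.002, 0.0, -1.0]]
force: [-5.4, 0.2, 8.1]
width: 0.033
```

Request:
carry_out([
  {"dp":[-0.004,0,0],"turn":0},
  {"dp":[-0.004,0,0],"turn":0},
  {"dp":[-0.003,0,0],"turn":0},
  {"dp":[0,0,0],"turn":0},
  {"dp":[0,0,0],"turn":0},
])

```text
time: 11.15
position: [0.5636, 0.0547, 0.0038]
eef_rot: [[-1.0, -0.001, -0.002], [-0.001, 1.0, 0.0], [0.002, 0.0, -1.0]]
force: [-5.0, 0.1, 8.1]
width: 0.0333
```

Request:
carry_out([
  {"dp":[-0.003,0,0],"turn":0},
  {"dp":[-0.003,0,0],"turn":0},
  {"dp":[0,0,0],"turn":0},
  {"dp":[0,0,0],"turn":0},
])

```text
time: 11.65
position: [0.5651, 0.0547, 0.0037]
eef_rot: [[-1.0, -0.002, -0.011], [-0.002, 1.0, -0.002], [0.011, -0.002, -1.0]]
force: [-16.0, 0.5, 17.0]
width: 0.0329
```

Request:
carry_out([
  {"dp":[-0.003,0,0],"turn":0},
  {"dp":[-0.003,0,0],"turn":0},
  {"dp":[0,0,0],"turn":0},
  {"dp":[0,0,0],"turn":0},
])

```text
time: 12.15
position: [0.5655, 0.0547, 0.0036]
eef_rot: [[-1.0, -0.003, -0.023], [-0.003, 1.0, -0.004], [0.023, -0.004, -1.0]]
force: [-25.1, -1.5, 27.2]
width: 0.0329
```

Run:
```python
from h import *
for n in('side','top'):
    s=snap(n,n+'3.png'); 
    st=r.read_state()
    np.savez(n+'3.npz',**s)
im=cv2.imread('pics/side3.png')[165:235,145:245]; a=cv2.resize(im,None,fx=7,fy=7,interpolation=3)
cv2.imwrite('pics/c3.png',a); print(st['position'],st['force'])
s=snap('wrist'); P=cloud(s); hsv=cv2.cvtColor(s['image'],cv2.COLOR_BGR2HSV); g=cv2.inRange(hsv,np.array((60,80,20)),np.array((95,255,255)))>0
Q=P[g]; print('wrist green',g.sum(), np.nanmin(Q,0) if g.any() else '')
for n in('side',):
    s=dict(np.load(n+'3.npz')); P=cloud(s); hsv=cv2.cvtColor(s['image'],cv2.COLOR_BGR2HSV); g=cv2.inRange(hsv,np.array((60,80,20)),np.array((95,255,255)))>0
    Q=P[g]; Q=Q[(abs(Q[:,0]-.66)<.06)&(abs(Q[:,1]-.0545)<.08)]; L=Q[(Q[:,1]>.09)&(Q[:,2]>.025)]
    print('top z of block',np.percentile(Q[:,2],[95,99,100]),np.histogram(L[:,2],bins=np.arange(.02,.06,.002)))
s=dict(np.load('top3.npz'));P=cloud(s); print(P[120:145:3,232:290:6,2].round(3))
```

```text
[0.56545583 0.05472131 0.00356141] [-24.74318396  -2.63144168  26.84895628]
wrist green 2837 [ 0.48079091 -0.05009422  0.01866996]
top z of block [0.08330168 0.08488769 0.08591168] (array([ 0,  0,  6,  9,  7, 14, 22, 26,  3,  0,  0,  0,  0,  0,  0,  0,  0,
        0,  0]), array([0.02 , 0.022, 0.024, 0.026, 0.028, 0.03 , 0.032, 0.034, 0.036,
       0.038, 0.04 , 0.042, 0.044, 0.046, 0.048, 0.05 , 0.052, 0.054,
       0.056, 0.058]))
[[ 0.004  0.39   0.399  0.409  0.403  0.417 -0.001 -0.006  0.001 -0.001]
 [ 0.006  0.399  0.406  0.403  0.405  0.423  0.429  0.001  0.004  0.   ]
 [ 0.407  0.396  0.405  0.406  0.422  0.421  0.429 -0.001 -0.003  0.006]
 [ 0.407  0.406  0.406  0.42   0.424  0.424  0.428  0.034  0.032  0.007]
 [ 0.412  0.409  0.406  0.428  0.433  0.435  0.43   0.43     nan  0.007]
 [ 0.413  0.42   0.419  0.426  0.436  0.44   0.439  0.425  0.037  0.008]
 [ 0.403  0.424  0.422  0.433  0.441  0.447  0.448  0.437  0.033  0.002]
 [ 0.399  0.424  0.427  0.434  0.443  0.451  0.453  0.452  0.426  0.007]
 [ 0.353  0.426  0.429  0.437  0.448  0.452  0.46   0.46   0.451 -0.001]]
```

View pics/c3.png

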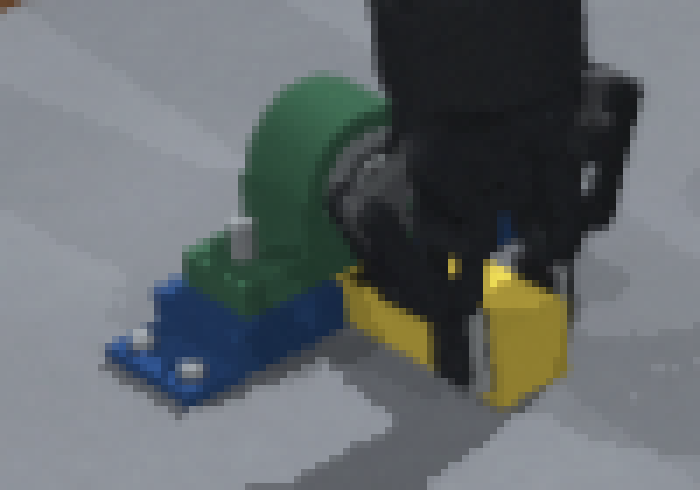

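The wedge meets the block at TCP x ≈ 0.565, as predicted. The block is still down and the press on the bench is now 27 N. I'll relieve the down-force before pushing further.

Request:
carry_out([
  {"dp":[0,0,-0.002],"turn":0},
  {"dp":[0,0,-0.002],"turn":0},
  {"dp":[0,0,0],"turn":0},
  {"dp":[0,0,0],"turn":0},
])

```text
time: 12.8
position: [0.5696, 0.0542, 0.0037]
eef_rot: [[-1.0, -0.002, -0.015], [-0.002, 1.0, -0.001], [0.015, -0.001, -1.0]]
force: [-9.0, 0.9, -2.8]
width: 0.0332
```

Request:
carry_out([
  {"dp":[-0.002,0,0],"turn":0},
  {"dp":[-0.002,0,0],"turn":0},
  {"dp":[0,0,0],"turn":0},
  {"dp":[0,0,0],"turn":0},
])

```text
time: 13.3
position: [0.5728, 0.0541, 0.0037]
eef_rot: [[-1.0, -0.002, -0.017], [-0.002, 1.0, -0.001], [0.017, -0.001, -1.0]]
force: [-10.5, 0.6, -1.9]
width: 0.0333
```

Request:
carry_out([
  {"dp":[-0.002,0,0],"turn":0},
  {"dp":[-0.001,0,0],"turn":0},
  {"dp":[0,0,0],"turn":0},
  {"dp":[0,0,0],"turn":0},
])

```text
time: 13.8
position: [0.5756, 0.0539, 0.0037]
eef_rot: [[-1.0, -0.002, -0.017], [-0.002, 1.0, -0.002], [0.017, -0.002, -1.0]]
force: [-10.3, 1.4, -0.5]
width: 0.0329
```

Request:
carry_out([
  {"dp":[-0.002,0,0],"turn":0},
  {"dp":[-0.002,0,0],"turn":0},
  {"dp":[-0.001,0,0],"turn":0},
  {"dp":[0,0,0],"turn":0},
  {"dp":[0,0,0],"turn":0},
])

```text
time: 14.42
position: [0.5805, 0.0537, 0.0037]
eef_rot: [[-1.0, -0.002, -0.017], [-0.002, 1.0, -0.002], [0.017, -0.002, -1.0]]
force: [-11.7, -0.3, 0.1]
width: 0.0329
```

Run:
```python
from h import *
s0=dict(np.load('side3.npz')); s=snap('side','side4.png'); st=r.read_state(); print(st['position'],st['force'])
def blk(s):
    P=cloud(s); hsv=cv2.cvtColor(s['image'],cv2.COLOR_BGR2HSV); g=cv2.inRange(hsv,np.array((60,80,20)),np.array((95,255,255)))>0
    k=(abs(P[...,0]-.66)<.06)&(abs(P[...,1]-.0545)<.08)&g
    print('n',k.sum(),'z pct',np.percentile(P[k][:,2],[80,90,95,99]).round(4), 'foot top',np.median(P[k&(P[...,1]>.1)&(P[...,2]>.033)][:,2]).round(4),'top row',np.where(k)[0].min(),'mean',np.argwhere(k).mean(0).round(2))
blk(s0);blk(s)
# image shift of block patch
g=[cv2.cvtColor(x['image'],cv2.COLOR_BGR2GRAY).astype(np.float32)[173:213,176:200] for x in(s0,s)]
print(cv2.phaseCorrelate(g[0],g[1],cv2.createHanningWindow((24,40),cv2.CV_32F)))
f=210/np.tan(np.radians(s['vertical_fov'])/2); T=np.linalg.inv(s['cam_to_world'])
px=lambda p:(lambda c:c[:2]/c[2]*f)((T@np.r_[p,1])[:3])
print('px per mm lift',px([.65,.09,.061])-px([.65,.09,.060]))
im=s['image'][165:235,145:245]; cv2.imwrite('pics/c4.png',cv2.resize(im,None,fx=7,fy=7,interpolation=3))
```

```text
[0.5805862  0.05374432 0.00372022] [-11.24555717   0.29983194  -0.46084509]
n 454 z pct [0.079  0.0822 0.0833 0.0849] foot top 0.0345 top row 176 mean [192.83 186.12]
n 402 z pct [0.0819 0.0858 0.0873 0.0889] foot top 0.0375 top row 175 mean [192.1 185.1]
((-0.04889643954262013, -0.146088016840487), 0.8540861914555232)
px per mm lift [-0.03453713 -0.32617487]
```

View pics/c4.png

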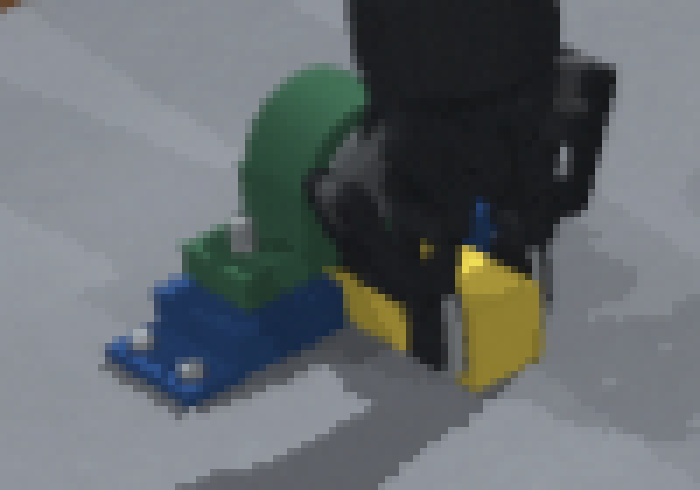

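Request:
carry_out([
  {"dp":[0,0,0],"turn":0},
  {"dp":[0,0,0],"turn":0},
  {"dp":[0,0,0],"turn":0},
  {"dp":[0,0,0],"turn":0},
])

```text
time: 14.98
position: [0.5806, 0.0537, 0.0037]
eef_rot: [[-1.0, -0.002, -0.017], [-0.002, 1.0, -0.002], [0.017, -0.002, -1.0]]
force: [-11.6, 0.4, -0.5]
width: 0.0331
```

Run:
```python
from h import *
s=snap('top'); P=cloud(s); hsv=cv2.cvtColor(s['image'],cv2.COLOR_BGR2HSV)
k=cv2.inRange(hsv,np.array((5,150,80)),np.array((15,255,255)))>0; k[:185]=k[230:]=0;k[:,:145]=k[:,190:]=0
print('pumpkin',np.nanmean(P[k],0),'can',P[217,384]); print(r.read_state()['position'],r.read_state()['force'])
r.close_job()
```

```text
pumpkin [0.44355932 0.31725796 0.05317859] can [ 0.40510865 -0.29473033  0.07871172]
[0.58054506 0.05373005 0.00368521] [-10.48688904   0.96648237  -0.2085192 ]
the job is handed in; nothing more can be done
```

I gripped the wedge by its tail, turned it about 113° and set it flat at the mouth of the farthest base. I then pushed it along the channel until the block lifted. I handed the job in at about 15 s with the wedge still gripped; no verdict is reported.

**Last checks**
- **Lift:** depth readings from the side camera put the block about 4 mm above its rails. The 16 mm pushed in after contact gives the same 4 mm at 1 in 4. That places the front edge about 44 mm behind the nose, inside the black band. I worked out the band position and did not see it, because the gripper hid it.
- **Wedge:** it was at rest with the TCP at bench-contact height, tilted about 0.017 rad. It was in line with the channel to about 1 mm. The grip was closed at 33 mm, with about 11 N of push.
- **Bystanders:** the pumpkin and can are within 1 mm of where they started. I did not measure the spanner again, but nothing went near it.

**What disagreed**
- A patch-correlation check of the lift gave only about 0.5 mm. I set it aside because the fixed studs and rails in the patch bias it low, and the depth, the picture and the geometry all agree on about 4 mm.
- The wedge stuck at first contact, with about 25 N of push and 27 N of downward press. It slid freely once I eased the downward press.

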